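# Hold the candle-jar nest open at the green mark

### The arm

A 6-joint arm with a two-finger parallel gripper is mounted at the origin on the work surface. World frame = base frame: x ahead of the robot, y to its left, z up, the work surface at z = 0. Lengths are in m, angles in rad, forces in N, time in s.
With the tool pointing down it reaches from about 0.35 to 0.775 m from the base axis. Payload 5.5 kg.
Tool frame: the origin (TCP) lies midway between the tips of the shut fingers; the grasp point (between the pads) lies 19 mm behind it; z points along the fingers, y is the line along which they close (so a half turn about z gives the same grasp; the last joint's range is limited). The gripper opens to 85 mm and grips with 20 to 120 N. Pads are 22 mm wide; open, the fingers measure 114 mm over their backs; the gripper's body (76 mm by 85 mm) begins 54 mm behind the grasp point. The pads swing forward as they close: fully open they stand 13 mm farther back than shut.
Start: joints at [-1.256, 0.313, 0.046, 1.304, 0, 1.431], TCP at [0.253, -0.517, 0.192] pointing down, gripper open.
Joint ranges: [-2.76, 2.76], [-0.86, 1.69], [-1.03, 1.26], [-2.2, 2.34], [-1.47, 1.5], [-3.14, 3.14]. Speed limits (rad/s): [2.57, 2.57, 3.14, 3.14, 3.14, 3.14].

### API

Orientations are given as a unit quaternion [w, x, y, z].
In Python, from workcell import env gives the robot as it stands. The module is installed in compiled form; this text tells all that it offers.
- The arm moves only by the tool servo_tool, never from a script. Its argument "increments" is a list of rows, each an object of numbers: "grip": the closure, from 0 (fully open) to 1 (shut); "x", "y", "z": the shift along the tool's x, y, z in mm; "roll": the turn about the tool's z in degrees. In form: [{"grip": .., "x": .., "y": .., "z": .., "roll": ..}, ...]. A call has 1 to 5 rows; each row shifts and turns the commanded pose from where the row before left it, along the tool's axes as they then stand; what a row does not reach is not made up. A row lasts 1/12 s, in which the tool goes at most 41.7 mm and 7.16 degrees, less where a joint would pass 70% of its speed; a pose out of reach is approached as far as the arm can. A call is refused whole if a number of a shift passes 41.7 or a number of a turn 7.16, either way. A call with a gripper value outside its range is refused whole. The fingers move at their own pace and stop on an object; "grip_force" is the grip in N (left out, the last holds). Time passes only in rows, so rows that do not move let the fingers close. It gives the time, the measured TCP pose, the force, the opening and the grip force at its end, in the units of the state.
- env.get_state(): the state, without advancing time (a new reading comes with each control period).
- env.read_camera(name): name is "scene" or "side" or "wrist"; returns the picture (480x640x3 uint8, red, green, blue); there is no depth.
- env.get_calibration(name): a dict with "vertical_fov" (degrees; the focal length in pixels is half the picture's height over the tangent of half this angle, whatever the lens; pixels are square), "cx", "cy" (the principal point, pixels), "rvec" (rotation vector, rad) and "tvec" (3), from world to camera coordinates, as OpenCV has them; the wrist camera has in their place "tool_from_camera" (4x4, takes a point from camera to tool coordinates, whose origin is the TCP and whose axes are the flange's). Camera axes: x right, y down, z forward; pixel columns grow to the right and rows downward; lengths in m; the calibration is good to about 2 mm. A picture is of the moment at which its call begins: read the wrist's pose just before it. get_calibration takes no time and is no camera call.
- env.hand_in(): hands the job in; it is judged then, once.
The state is a dict: "clock": time; "joint_pos": joint angles; "qvel": joint speeds; "tau": joint torques, N m; "tcp_pos": TCP position; "orientation": TCP orientation; "wrist_force": force on the tool from outside, world axes, zero at the start; "ft_torque": the same for the moment, N m; "finger_gap": finger opening in m; "grip_force": force on a finger pad.
Only numpy, scipy, OpenCV 4.12 (cv2) and the standard library are available. Lean on these libraries where they do the work, as an engineer would, in place of code of your own. Each camera call takes 0.05 s, during which the arm holds its last target. There are 200 camera calls.

### The job

Take the black pull knob with the red cap out of the tray of fittings and push it fully down onto the stud on the jar nest's sprung slide. Then, by the knob, pull the slide out until its yellow pointer stands within the width of the green index block, and finish still holding the knob there against the spring, so that the next jar can be put in. Leave the other fittings, the loose jars and the tin standing where they are.

Things in the scene. Friction and masses are not known exactly. Their poses are not given: they have to be found in the camera images.
- knob: push-on pull knob: an upright cylinder 30 mm in diameter and 62 mm tall, black with a 12 mm thick red cap, 60 to 130 g; it stands upright in the tray. Origin at the centre of its underside, z up along its axis. Its underside has a round socket 19 mm wide and 28 mm deep, on the axis
- tray: low wooden tray, 186 x 266 x 25 mm (own x by y by height), floor and walls 5 mm thick, fixed; origin under its centre. Five fittings stand in it 72 mm or more apart (centres), their centres at least 40 mm from the walls; which stands where varies
- nest: jar nest, fixed: aluminium base plate 300 x 150 x 12 mm (own x from -130 to +170 mm, y -75 to +75), with a blue V block (70 mm high) at its +x end, and two steel guide rails (top 34 mm above the table) along own x at y = +-34 mm, x from -120 to +30. The slide runs between the rails along own x and is pulled towards own -x, roughly towards the robot. Origin on the table under the point 20 mm to -x of the base plate's centre; its z is up
- slide (a joint): travel in m of the sprung slide: 0 = home (pushed to +x by the spring, as at the start), grows as it is pulled towards the nest's -x, stop at 0.085. The spring pulls back with about 3 N at home and 9 N at 65 mm, and the slide goes home if it is let go
- stud (a point): point on the axis of the slide's upright stud at its foot, level with the slide's flat top (28 mm above the table). The stud is dark steel, 13 mm in diameter, 24 mm high with a tapered top; the slide around it is 50 mm wide and the knob's underside rests on it when fully down. Moves with the slide; axes as those of the nest. The slide's blue jaw (90 mm wide, top 71 mm above the table) begins 105 mm to +x of it
- pointer (a point): tip of the slide's yellow pointer, 39 mm above the table, 53 mm to the nest's +y of the slide's middle; moves with the slide, 50 mm to +x of the stud. Axes as those of the nest
- index: green index block, 12 mm wide (nest's x) x 18 mm x 24 mm high, fixed on the nest's base plate beside the slide, beyond the pointer's tip in y; origin at the centre of its underside, axes as those of the nest. Where it sits along x varies: the pointer must travel 35 to 65 mm from home to be level with its middle
- bolt: bystander in the tray: steel bolt standing on its head, head 32 mm wide, 52 mm tall; origin at its foot
- bush: bystander in the tray: brass ring 36 mm wide, 30 mm tall; origin at its foot
- foot: bystander in the tray: black cylinder with a grey top, 34 mm wide, 47 mm tall, no socket; origin at its foot
- cap: bystander in the tray: copper disc 40 mm wide, 22 mm tall; origin at its foot
- amber_jar: bystander: empty amber glass jar 74 mm wide, 90 mm tall, on the table; origin at its foot
- green_jar: bystander: empty green glass jar 74 mm wide, 90 mm tall, on the table; origin at its foot
- tin: bystander: small round tin 70 mm wide, 50 mm tall, on the table; origin at its foot
Things that resemble listed ones, but are neither listed nor needed, are in the scene too. What is shaped like the knob but purple or turquoise is not meant.

How it is judged:
By the outcome, as a careful person would: the job done as asked, in the order asked, and still so for the second after the job is handed in, while the arm keeps its last pose, push and grip.
It also fails if it takes over 45 s, if anything falls off the work surface, if the arm or the gripper's body presses on something with over 40 N, if the wrist force passes 120 N, or if a joint passes its speed limit or range.

## Working session

There is one attempt and no reset: what is moved stays moved. The work goes in short steps, Python scripts to look and compute and a tool call to move; the robot and the scene stay as the last step left them, time stands still between calls to the robot, and variables do not carry over. Pictures are saved under pics/ and viewed, at most 10 in all, crops included, and the job is handed in when it is done.

Besides the shell and the picture viewer there is one more tool, called after "Call:" by a JSON object that holds its "method" and its "body", one argument or row to a line. servo_tool: Moves the arm, as the interface text tells. Its arguments: {"type":"object","properties":{"increments":{"type":"array"},"grip_force":{"type":"number"}},"required":["increments"]}

```bash
mkdir -p pics
cat > h.py <<'E'
import numpy as np, cv2
from workcell import env
def K(c):
    f=240/np.tan(np.radians(c["vertical_fov"])/2)
    return f
def snap(name,fn):
    s=env.get_state(); im=env.read_camera(name)
    cv2.imwrite(f"pics/{fn}.png",im[:,:,::-1]); return s,im
def pose(name,s=None):
    c=env.get_calibration(name); f=K(c)
    if name!="wrist":
        R=cv2.Rodrigues(np.array(c["rvec"],float))[0]; t=np.array(c["tvec"],float).ravel()
    else:
        from scipy.spatial.transform import Rotation as Ro
        q=s["orientation"]; T=np.eye(4); T[:3,:3]=Ro.from_quat([q[1],q[2],q[3],q[0]]).as_matrix(); T[:3,3]=s["tcp_pos"]
        M=np.linalg.inv(T@np.array(c["tool_from_camera"])); R,t=M[:3,:3],M[:3,3]
    return R,t,f,c["cx"],c["cy"]
def ray(P,u,v):
    R,t,f,cx,cy=P; d=R.T@np.array([(u-cx)/f,(v-cy)/f,1]); return -R.T@t,d/np.linalg.norm(d)
def atz(P,u,v,z):
    o,d=ray(P,u,v); return o+d*(z-o[2])/d[2]
def tri(*obs):
    A=np.zeros((3,3));b=np.zeros(3)
    for P,u,v in obs:
        o,d=ray(P,u,v);M=np.eye(3)-np.outer(d,d);A+=M;b+=M@o
    x=np.linalg.solve(A,b); return x,[np.linalg.norm((np.eye(3)-np.outer(d,d))@(x-o)) for o,d in [ray(*q) for q in obs]]
def proj(P,X):
    R,t,f,cx,cy=P; p=R@np.array(X)+t; return p[:2]/p[2]*f+[cx,cy]
E
python3 - <<'E'
from h import *
for n in("scene","side"): snap(n,n+"0")
for n in("scene","side","wrist"): print(n,env.get_calibration(n))
print(env.get_state())
E
```

```text
scene {'vertical_fov': 52.471684517677076, 'cx': 316.5292618076849, 'cy': 242.10361660384763, 'rvec': array([ 2.01297212,  0.86461735, -0.44482087]), 'tvec': array([-0.35779596, -0.16882411,  1.66371055])}
side {'vertical_fov': 54.43526186009119, 'cx': 318.080898628139, 'cy': 236.04052609742425, 'rvec': array([ 0.80862678, -2.67732614,  0.97054293]), 'tvec': array([0.43246722, 0.27108887, 0.8577247 ])}
wrist {'vertical_fov': 69.8404690201127, 'cx': 321.9266316380783, 'cy': 243.399912352172, 'tool_from_camera': array([[ 1.26919013e-05, -9.57061674e-01, -2.89884378e-01,
         7.44713914e-02],
       [ 9.99999843e-01, -1.50147187e-04,  5.39497914e-04,
         4.67405290e-04],
       [-5.59858101e-04, -2.89884340e-01,  9.57061522e-01,
        -1.83156965e-01],
       [ 0.00000000e+00,  0.00000000e+00,  0.00000000e+00,
         1.00000000e+00]])}
{'clock': 0.1, 'joint_pos': array([-1.25563663e+00,  3.13940589e-01,  4.50970654e-02,  1.30355673e+00,
       -4.31255513e-05,  1.43116975e+00]), 'qvel': array([ 0.00070665, -0.00086841,  0.00264235,  0.0017267 , -0.0014599 ,
        0.00025012]), 'tau': array([ 1.66982289e-03, -4.81727600e+01,  2.99242973e+01,  1.27798843e-02,
       -2.08965621e-04,  1.08927020e-05]), 'tcp_pos': array([ 0.25238853, -0.51609234,  0.19079119]), 'orientation': array([-7.96988838e-04,  9.74257074e-01,  2.25438483e-01, -9.17752151e-05]), 'wrist_force': array([-0.22525541, -0.64281634,  0.3631574 ]), 'ft_torque': array([-0.0191486 , -0.01703286, -0.00064473]), 'grip_force': 0.0, 'finger_gap': 0.08522659582400482}
```

View pics/scene0.png

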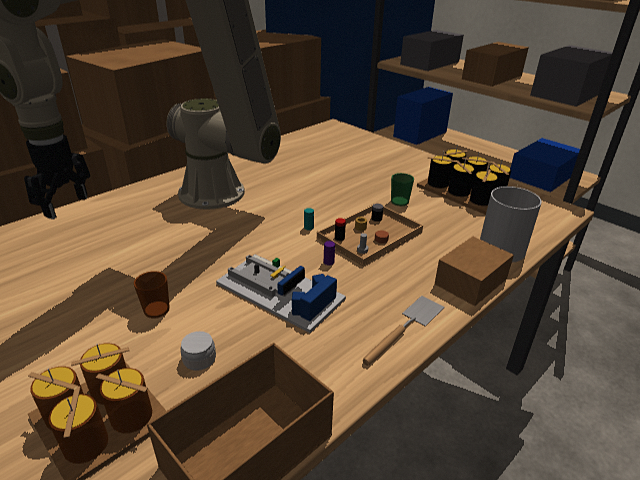

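View pics/side0.png

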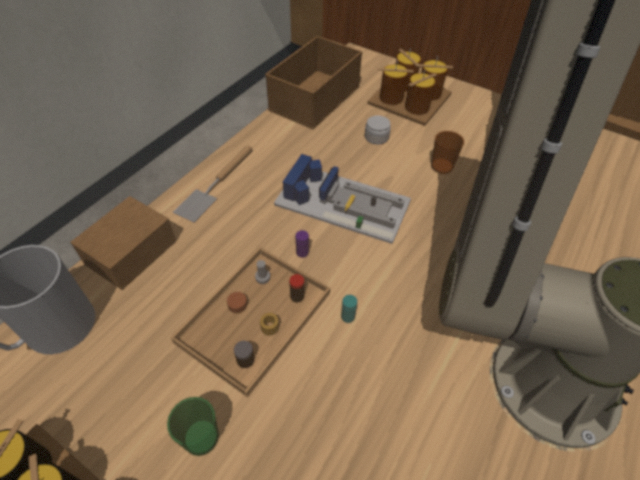

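Scene: red-capped black cylinder in the tray at (340,222); turquoise lookalike at (309,210) and purple at (329,243) are outside the tray; "foot" (black, grey top) at (377,208). Side view has the knob at (297,282). The red-capped one fits; I'll confirm it with an enlarged crop.

Run:
```python
from h import *
a=cv2.imread("pics/scene0.png");b=cv2.imread("pics/side0.png")
ca=cv2.resize(a[190:330,210:350],(560,560)[:2],interpolation=cv2.INTER_CUBIC)[:, :]
A=cv2.resize(a[190:340,210:350],None,fx=2.8,fy=2.8,interpolation=cv2.INTER_CUBIC)
B=cv2.resize(b[150:300,270:410],None,fx=2.8,fy=2.8,interpolation=cv2.INTER_CUBIC)
cv2.imwrite("pics/crop1.png",np.hstack([A,B]))
P,Q=pose("scene"),pose("side")
def cen(im,box,lo,hi):
    x0,y0,x1,y1=box;h=cv2.cvtColor(im[y0:y1,x0:x1],cv2.COLOR_BGR2HSV)
    m=cv2.inRange(h,lo,hi)
    if lo[0]==0: m|=cv2.inRange(h,(172,lo[1],lo[2]),(180,255,255))
    ys,xs=np.nonzero(m);return xs.mean()+x0,ys.mean()+y0,len(xs),xs.min()+x0,xs.max()+x0,ys.min()+y0,ys.max()+y0
r1=cen(a,(330,210,350,235),(0,180,60),(6,255,255)); r2=cen(b,(285,268,310,300),(0,180,60),(6,255,255))
print(r1,r2,tri((P,*r1[:2]),(Q,*r2[:2])))
```

```text
(np.float64(339.88), np.float64(220.68), 50, np.int64(335), np.int64(345), np.int64(218), np.int64(224)) (np.float64(296.27), np.float64(280.58), 100, np.int64(291), np.int64(302), np.int64(275), np.int64(286)) (array([0.49647491, 0.11093091, 0.06343546]), [np.float64(0.0005354943252457801), np.float64(0.0005354943252458251)])
```

View pics/crop1.png

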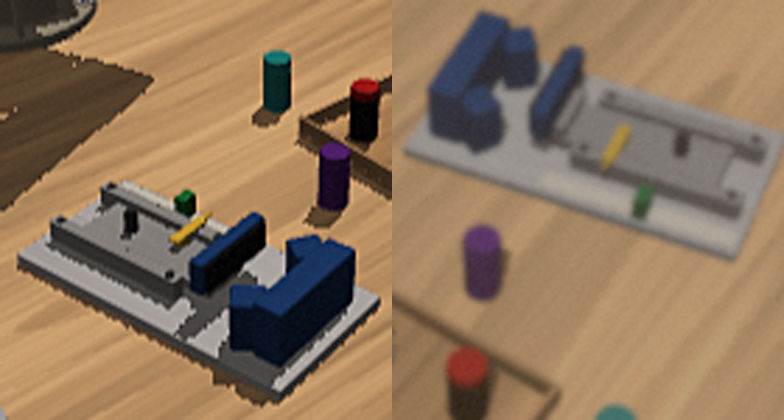

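The crop confirms the red-capped black knob in the tray; purple and turquoise stand outside. The stud is at scene (256,269), side (374,201).

Run:
```python
from h import *
P,Q=pose("scene"),pose("side")
print("stud mid",tri((P,256.4,269.3),(Q,373.6,201.4)))
print("ptr",tri((P,285.4,266.1),(Q,347.1,209.3)))
print("idx top",tri((P,210+185/2.8,190+197/2.8),(Q,270+250/2.8,150+190/2.8)))
for u,v in((216.4,281.6),(311,329),(345.7,295.7)):print("cornerS",atz(P,u,v,.012))
for u,v in((392.5,240),(273.9,203)):print("cornerD",atz(Q,u,v,.012))
for n,x in(("purple",(333,150)),("turq",(277,58))):print(n,atz(P,210+x[0]/2.8,190+x[1]/2.8,.06))
```

```text
stud mid (array([ 0.48631799, -0.18753532,  0.03588356]), [np.float64(0.00093642247512551), np.float64(0.0009364224751254763)])
ptr (array([ 0.52582579, -0.12715231,  0.03785187]), [np.float64(0.003563945112898087), np.float64(0.0035639451128980392)])
idx top (array([ 0.48884311, -0.12453672,  0.03462557]), [np.float64(0.0011774535843612417), np.float64(0.0011774535843612057)])
cornerS [ 0.43340792 -0.27504526  0.012     ]
cornerS [ 0.72261164 -0.21739938  0.012     ]
cornerS [ 0.69607088 -0.07456135  0.012     ]
cornerD [ 0.40074006 -0.12805895  0.012     ]
cornerD [ 0.69117452 -0.07048322  0.012     ]
purple [0.55462741 0.00717511 0.06      ]
turq [0.38987837 0.08843454 0.06      ]
```

Call:
{"method": "servo_tool", "body": {
  "increments": [
    {"grip": 0.3,"x": 0,"y": 0,"z": 0,"roll": -7},
    {"grip": 0.3,"x": 0,"y": 0,"z": 0,"roll": -7},
    {"grip": 0.3,"x": 0,"y": 0,"z": 0,"roll": -7},
    {"grip": 0.3,"x": 0,"y": 0,"z": 0,"roll": -7},
    {"grip": 0.3,"x": 0,"y": 0,"z": 0,"roll": -7}
  ],
  "grip_force": 40
}}

```text
clock: 0.52
tcp_pos: [0.2525, -0.5162, 0.1911]
orientation: [-0.001, 0.86, 0.511, 0.0]
wrist_force: [0.2, 0.5, 0.2]
finger_gap: 0.0599
grip_force: 0.0
```

Call:
{"method": "servo_tool", "body": {
  "increments": [
    {"grip": 0.3,"x": 0,"y": 0,"z": 0,"roll": -7},
    {"grip": 0.3,"x": 0,"y": 0,"z": 0,"roll": -7},
    {"grip": 0.3,"x": 0,"y": 0,"z": 0,"roll": -7},
    {"grip": 0.3,"x": 0,"y": 0,"z": 0,"roll": -7},
    {"grip": 0.3,"x": 0,"y": 0,"z": 0,"roll": -7}
  ]
}}

```text
clock: 0.93
tcp_pos: [0.2525, -0.5162, 0.1911]
orientation: [-0.0, 0.667, 0.745, 0.0]
wrist_force: [-0.2, 0.6, 0.4]
finger_gap: 0.0601
grip_force: 0.0
```

Call:
{"method": "servo_tool", "body": {
  "increments": [
    {"grip": 0.3,"x": 0,"y": 0,"z": 0,"roll": -5.2},
    {"grip": 0.3,"x": 0,"y": 0,"z": 0,"roll": 0}
  ]
}}

```text
clock: 1.1
tcp_pos: [0.2525, -0.5163, 0.1911]
orientation: [-0.0, 0.633, 0.774, 0.0]
wrist_force: [-0.3, 0.0, -0.5]
finger_gap: 0.0595
grip_force: 0.0
```

```bash
cat >> h.py <<'E'
def head(s):
    from scipy.spatial.transform import Rotation as Ro
    q=s["orientation"]; return Ro.from_quat([q[1],q[2],q[3],q[0]]).as_matrix()
def go(X,s=None):
    s=s or env.get_state(); print("tool mm",np.round(head(s).T@(np.array(X)-s["tcp_pos"])*1000,1),"tcp",np.round(s["tcp_pos"],4),"F",np.round(s["wrist_force"],1),"gap",round(s["finger_gap"],4),"t",s["clock"])
E
python3 - <<'E'
from h import *
s=env.get_state();R=head(s);print(R.round(3),np.degrees(np.arctan2(R[1,0],R[0,0])),s["joint_pos"])
go([.497,.111,.19])
E
```

```text
[[-0.197  0.98  -0.   ]
 [ 0.98   0.197  0.001]
 [ 0.001 -0.    -1.   ]] 101.38338644409552 [-1.25556437e+00  3.13639372e-01  4.54879694e-02  1.30359017e+00
 -2.04906646e-06  1.16554334e-01]
tool mm [566.7 363.5   1.6] tcp [ 0.2525 -0.5163  0.1911] F [-0.3  0.  -0.5] gap 0.0595 t 1.1
```

Call:
{"method": "servo_tool", "body": {
  "increments": [
    {"grip": 0.35,"x": 28,"y": 18,"z": 0,"roll": 0},
    {"grip": 0.35,"x": 28,"y": 18,"z": 0,"roll": 0},
    {"grip": 0.35,"x": 28,"y": 18,"z": 0,"roll": 0},
    {"grip": 0.35,"x": 28,"y": 18,"z": 0,"roll": 0},
    {"grip": 0.35,"x": 28,"y": 18,"z": 0,"roll": 0}
  ]
}}

```text
clock: 1.52
tcp_pos: [0.3136, -0.3601, 0.1913]
orientation: [-0.0, 0.636, 0.772, 0.0]
wrist_force: [0.9, -0.3, 0.0]
finger_gap: 0.0555
grip_force: 0.0
```

Call:
{"method": "servo_tool", "body": {
  "increments": [
    {"grip": 0.35,"x": 28,"y": 18,"z": 0,"roll": 0},
    {"grip": 0.35,"x": 28,"y": 18,"z": 0,"roll": 0},
    {"grip": 0.35,"x": 28,"y": 18,"z": 0,"roll": 0},
    {"grip": 0.35,"x": 28,"y": 18,"z": 0,"roll": 0},
    {"grip": 0.35,"x": 28,"y": 18,"z": 0,"roll": 0}
  ]
}}

```text
clock: 1.93
tcp_pos: [0.3746, -0.2052, 0.1915]
orientation: [0.0, 0.636, 0.772, 0.0]
wrist_force: [0.2, -0.3, 0.5]
finger_gap: 0.0554
grip_force: 0.0
```

Call:
{"method": "servo_tool", "body": {
  "increments": [
    {"grip": 0.35,"x": 28,"y": 18,"z": 0,"roll": 0},
    {"grip": 0.35,"x": 28,"y": 18,"z": 0,"roll": 0},
    {"grip": 0.35,"x": 28,"y": 18,"z": 0,"roll": 0},
    {"grip": 0.35,"x": 28,"y": 18,"z": 0,"roll": 0},
    {"grip": 0.35,"x": 0,"y": 0,"z": 0,"roll": 0}
  ]
}}

```text
clock: 2.35
tcp_pos: [0.4241, -0.0783, 0.1915]
orientation: [-0.0, 0.633, 0.774, 0.001]
wrist_force: [0.4, -0.1, 0.0]
finger_gap: 0.0555
grip_force: 0.0
```

Run:
```python
from h import *
s,im=snap("wrist","w1");P=pose("wrist",s);go([.497,.111,.19],s)
print("knob exp",proj(P,[.497,.111,.067]),"stud exp",proj(P,[.486,-.1875,.04]))
```

```text
tool mm [171.  109.    1.9] tcp [ 0.4241 -0.0783  0.1915] F [ 0.4 -0.1  0. ] gap 0.0555 t 2.35
knob exp [461.36821877   8.01283916] stud exp [356.73520674 323.56283792]
```

Call:
{"method": "servo_tool", "body": {
  "increments": [
    {"grip": 0.35,"x": 28,"y": 18,"z": 0,"roll": 0},
    {"grip": 0.35,"x": 28,"y": 18,"z": 0,"roll": 0},
    {"grip": 0.35,"x": 28,"y": 18,"z": 0,"roll": 0},
    {"grip": 0.35,"x": 28,"y": 18,"z": 0,"roll": 0},
    {"grip": 0.35,"x": 0,"y": 0,"z": 0,"roll": 0}
  ]
}}

```text
clock: 2.82
tcp_pos: [0.4734, 0.0441, 0.1913]
orientation: [-0.0, 0.634, 0.774, 0.001]
wrist_force: [-0.5, 0.0, 0.2]
finger_gap: 0.0555
grip_force: 0.0
```

```bash
cat >> h.py <<'E'
def red(im,mn=30):
    h=cv2.cvtColor(im,cv2.COLOR_RGB2HSV);m=cv2.inRange(h,(0,180,50),(5,255,255))|cv2.inRange(h,(174,180,50),(180,255,255))
    n,l,st,c=cv2.connectedComponentsWithStats(m);return [(st[i].tolist(),c[i].round(1).tolist()) for i in range(1,n) if st[i][4]>mn]
E
python3 - <<'E'
from h import *
s,im=snap("wrist","w2");P=pose("wrist",s);go([.497,.111,.19],s)
print("knob exp",proj(P,[.497,.111,.067]),red(im))
E
```

```text
tool mm [61.  36.3  1.5] tcp [0.4734 0.0441 0.1913] F [-0.5  0.   0.2] gap 0.0555 t 2.8167
knob exp [362.74626567 154.42939102] [([347, 139, 34, 34, 908], [363.4, 155.0])]
```

View pics/w2.png

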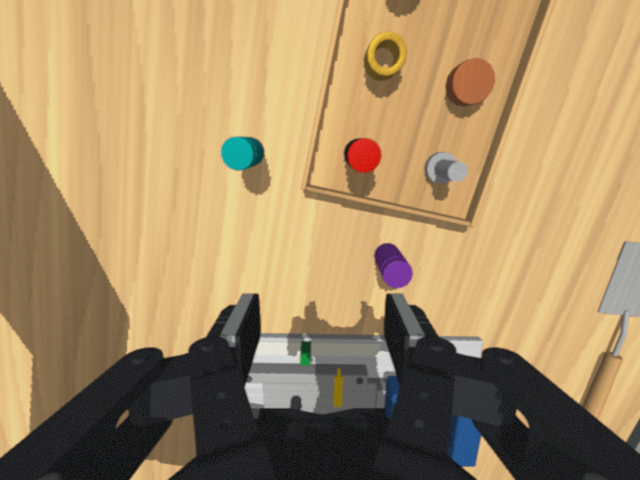

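The wrist view shows the knob cap at (363,155) within 1 px of the prediction; the bolt (447,168) lies to tool +y with enough room. Descending.

Call:
{"method": "servo_tool", "body": {
  "increments": [
    {"grip": 0.35,"x": 30,"y": 18,"z": 0,"roll": 0},
    {"grip": 0.35,"x": 31,"y": 18,"z": 0,"roll": 0},
    {"grip": 0.35,"x": 0,"y": 0,"z": 25,"roll": 0},
    {"grip": 0.35,"x": 0,"y": 0,"z": 25,"roll": 0},
    {"grip": 0.35,"x": 0,"y": 0,"z": 0,"roll": 0}
  ]
}}

```text
clock: 3.28
tcp_pos: [0.4921, 0.1064, 0.1371]
orientation: [-0.003, 0.635, 0.772, -0.003]
wrist_force: [-0.8, -0.5, -0.4]
finger_gap: 0.0557
grip_force: 0.0
```

Run:
```python
from h import *
s,im=snap("wrist","w3");P=pose("wrist",s);go([.497,.111,.028],s)
r=red(im);print("knob exp",proj(P,[.497,.111,.067]),r)
s2=env.get_state()
P2=pose("scene")
print(atz(P,*r[0][1],.067))
```

```text
tool mm [  3.5   6.6 109.1] tcp [0.4921 0.1064 0.1371] F [-0.8 -0.5 -0.4] gap 0.0557 t 3.2833
knob exp [329.21549374 234.93226151] [([313, 214, 37, 40, 1165], [331.2, 233.7])]
[0.49829097 0.11225168 0.067     ]
```

Call:
{"method": "servo_tool", "body": {
  "increments": [
    {"grip": 0.35,"x": 2,"y": 4,"z": 0,"roll": 0},
    {"grip": 0.35,"x": 0,"y": 0,"z": 0,"roll": 0},
    {"grip": 0.35,"x": 0,"y": 0,"z": 10,"roll": 0},
    {"grip": 0.35,"x": 0,"y": 0,"z": 0,"roll": 0}
  ]
}}

```text
clock: 3.67
tcp_pos: [0.4991, 0.11, 0.1312]
orientation: [0.0, 0.635, 0.773, 0.0]
wrist_force: [-1.0, 1.1, -0.6]
finger_gap: 0.0552
grip_force: 0.0
```

Run:
```python
from h import *
s,im=snap("wrist","w4");P=pose("wrist",s);go([.4975,.1115,.028],s)
r=red(im);print(r,atz(P,*r[0][1],.067),head(s).round(3))
```

```text
tool mm [  1.7  -1.3 103.2] tcp [0.4991 0.11   0.1312] F [-1.   1.1 -0.6] gap 0.0552 t 3.6667
[([302, 218, 38, 41, 1200], [320.6, 238.4])] [0.49836487 0.11235803 0.067     ] [[-0.194  0.981  0.   ]
 [ 0.981  0.194 -0.   ]
 [-0.     0.    -1.   ]]
```

Call:
{"method": "servo_tool", "body": {
  "increments": [
    {"grip": 0.35,"x": 2,"y": 0,"z": 20,"roll": 0},
    {"grip": 0.35,"x": 0,"y": 0,"z": 20,"roll": 0},
    {"grip": 0.35,"x": 0,"y": 0,"z": 20,"roll": 0},
    {"grip": 0.35,"x": 0,"y": 0,"z": 20,"roll": 0},
    {"grip": 0.35,"x": 0,"y": 0,"z": 20,"roll": 0}
  ]
}}

```text
clock: 4.13
tcp_pos: [0.4988, 0.1124, 0.0312]
orientation: [0.0, 0.634, 0.773, 0.0]
wrist_force: [-0.0, -0.2, -0.5]
finger_gap: 0.0556
grip_force: 0.0
```

Call:
{"method": "servo_tool", "body": {
  "increments": [
    {"grip": 0.35,"x": 0,"y": 0,"z": 0,"roll": 0},
    {"grip": 0.35,"x": 0,"y": 0,"z": 0,"roll": 0}
  ]
}}

```text
clock: 4.3
tcp_pos: [0.4975, 0.1124, 0.0312]
orientation: [-0.001, 0.634, 0.773, -0.001]
wrist_force: [0.7, 0.0, 0.7]
finger_gap: 0.0554
grip_force: 0.0
```

Run:
```python
from h import *
s,im=snap("wrist","w5");P=pose("wrist",s);go([.4983,.1123,.028],s)
r=red(im);print(r,[atz(P,*q[1],.067) for q in r])
```

```text
tool mm [-0.2  0.8  3.2] tcp [0.4975 0.1124 0.0312] F [0.7 0.  0.7] gap 0.0554 t 4.3
[([292, 270, 61, 63, 3022], [322.4, 300.8])] [array([0.4984453, 0.1131062, 0.067    ])]
```

Call:
{"method": "servo_tool", "body": {
  "increments": [
    {"grip": 0.35,"x": 0,"y": 0.5,"z": 2,"roll": 0},
    {"grip": 0.8,"x": 0,"y": 0,"z": 0,"roll": 0},
    {"grip": 0.8,"x": 0,"y": 0,"z": 0,"roll": 0},
    {"grip": 0.8,"x": 0,"y": 0,"z": 0,"roll": 0},
    {"grip": 0.8,"x": 0,"y": 0,"z": 0,"roll": 0}
  ],
  "grip_force": 60
}}

```text
clock: 4.77
tcp_pos: [0.4994, 0.1126, 0.0301]
orientation: [0.0, 0.634, 0.773, 0.0]
wrist_force: [-0.5, 0.7, -0.7]
finger_gap: 0.0174
grip_force: 0.0
```

Call:
{"method": "servo_tool", "body": {
  "increments": [
    {"grip": 0.8,"x": 0,"y": 0,"z": 0,"roll": 0},
    {"grip": 0.8,"x": 0,"y": 0,"z": 0,"roll": 0}
  ]
}}

```text
clock: 4.93
tcp_pos: [0.499, 0.1126, 0.0297]
orientation: [0.0, 0.634, 0.773, 0.0]
wrist_force: [1.4, 0.6, 0.7]
finger_gap: 0.0171
grip_force: 0.0
```

Run:
```python
from h import *
s,im=snap("wrist","w6");P=pose("wrist",s)
r=red(im);print(r,[atz(P,*q[1],.067) for q in r])
s,im2=snap("side","s6");print(red(im2))
cv2.imwrite("pics/c6.png",np.hstack([cv2.resize(im[150:480,150:490],(390,390)),cv2.resize(im2[230:400,200:370],(390,390))])[:,:,::-1])
```

```text
[([293, 270, 54, 64, 2387], [321.0, 300.6])] [array([0.49907764, 0.11403061, 0.067     ])]
[([291, 275, 8, 13, 58], [293.9, 281.4])]
```

View pics/c6.png

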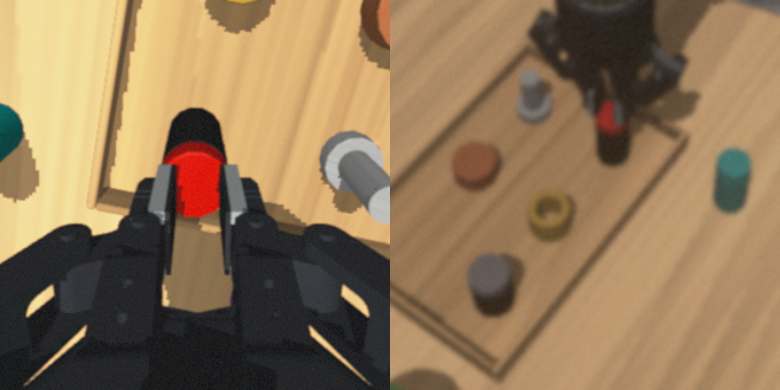

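Run:
```python
from h import *
s=env.get_state();R=head(s);t=s["tcp_pos"]
W,Q,S=pose("wrist",s),pose("side"),pose("scene")
for z in(0,-10,-19,-40):
  for y in (-8.5,8.5):
    X=t+R@np.array([0,y,z])/1000; print(z,y,X.round(3),"wrist",proj(W,X).round(),"side",proj(Q,X).round(1),"scene",proj(S,X).round(1))
print("knob top",proj(Q,[.4985,.1125,.067]),proj(Q,[.4985,.1125,.005]),proj(W,[.4985,.1125,.067]),proj(W,[.4985,.1125,.005]))
w=cv2.imread("pics/w6.png");b=cv2.imread("pics/s6.png")
A=cv2.resize(w[220:400,240:400],(400,450));B=cv2.resize(b[240:330,270:350],(400,450),interpolation=cv2.INTER_CUBIC)
cv2.imwrite("pics/c7.png",np.hstack([A,B]))
```

```text
0 -8.5 [0.491 0.111 0.03 ] wrist [306. 273.] side [299.3 291.3] scene [338.1 229.9]
0 8.5 [0.507 0.114 0.03 ] wrist [335. 273.] side [291.6 288.6] scene [343.1 231.7]
-10 -8.5 [0.491 0.111 0.04 ] wrist [305. 280.] side [299.2 288.6] scene [338.3 227. ]
-10 8.5 [0.507 0.114 0.04 ] wrist [336. 280.] side [291.4 285.9] scene [343.2 228.8]
-19 -8.5 [0.491 0.111 0.049] wrist [304. 287.] side [299.1 286.1] scene [338.4 224.3]
-19 8.5 [0.507 0.114 0.049] wrist [337. 287.] side [291.3 283.4] scene [343.4 226.1]
-40 -8.5 [0.491 0.111 0.07 ] wrist [302. 306.] side [298.9 280.2] scene [338.7 218.1]
-40 8.5 [0.507 0.114 0.07 ] wrist [339. 306.] side [291.  277.4] scene [343.7 219.9]
knob top [295.19678257 279.59482573] [295.89165247 296.58201483] [319.27170071 303.41978183] [319.99316399 259.14067024]
```

View pics/c7.png

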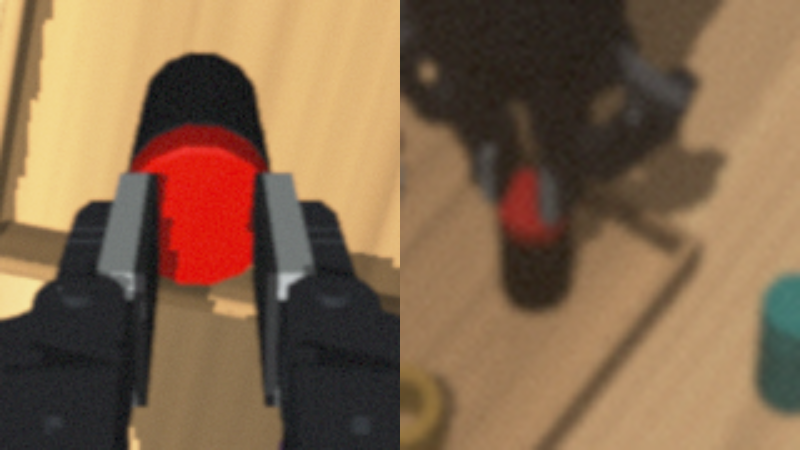

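The enlarged crop shows the grey pad tips just above the cap (crop tips at (145,175) and (262,175)), not around it. They sit about 44 mm behind the stated TCP, and the gap of 17 mm with no grip force agrees, so the fingers closed in air. I'll open, go lower in careful steps and close again.

Call:
{"method": "servo_tool", "body": {
  "increments": [
    {"grip": 0.4,"x": 0,"y": 0,"z": 0,"roll": 0},
    {"grip": 0.4,"x": 0,"y": 0,"z": 0,"roll": 0},
    {"grip": 0.4,"x": 0,"y": 0,"z": 0,"roll": 0},
    {"grip": 0.4,"x": 0,"y": 0,"z": 0,"roll": 0}
  ],
  "grip_force": 60
}}

```text
clock: 5.37
tcp_pos: [0.499, 0.1126, 0.0295]
orientation: [-0.0, 0.634, 0.773, -0.0]
wrist_force: [-0.7, 0.3, 0.2]
finger_gap: 0.0514
grip_force: 0.0
```

Call:
{"method": "servo_tool", "body": {
  "increments": [
    {"grip": 0.4,"x": 0,"y": 0,"z": 6,"roll": 0},
    {"grip": 0.4,"x": 0,"y": 0,"z": 6,"roll": 0},
    {"grip": 0.4,"x": 0,"y": 0,"z": 0,"roll": 0}
  ]
}}

```text
clock: 5.62
tcp_pos: [0.4979, 0.1125, 0.0161]
orientation: [-0.001, 0.634, 0.773, -0.001]
wrist_force: [-0.8, 0.2, -0.5]
finger_gap: 0.0514
grip_force: 0.0
```

Call:
{"method": "servo_tool", "body": {
  "increments": [
    {"grip": 0.4,"x": 0,"y": 0,"z": 6,"roll": 0},
    {"grip": 0.4,"x": 0,"y": 0,"z": 0,"roll": 0}
  ]
}}

```text
clock: 5.78
tcp_pos: [0.4982, 0.1125, 0.0104]
orientation: [-0.001, 0.634, 0.773, -0.001]
wrist_force: [0.5, 0.2, -1.1]
finger_gap: 0.0513
grip_force: 0.0
```

Run:
```python
from h import *
s,im=snap("wrist","w8");P=pose("wrist",s);go([.4985,.1125,.01],s)
r=red(im);print(r,[atz(P,*q[1],.067) for q in r])
s,b=snap("side","s8")
A=cv2.resize(im[220:400,220:420],(450,405));B=cv2.resize(b[240:330,260:340],(360,405),interpolation=cv2.INTER_CUBIC)
cv2.imwrite("pics/c8.png",np.hstack([A,B])[:,:800,::-1])
```

```text
tool mm [-0.1  0.3  0.4] tcp [0.4982 0.1125 0.0104] F [ 0.5  0.2 -1.1] gap 0.0513 t 5.7833
[([286, 287, 70, 72, 3977], [320.2, 322.6])] [array([0.49811857, 0.11345314, 0.067     ])]
```

View pics/c8.png

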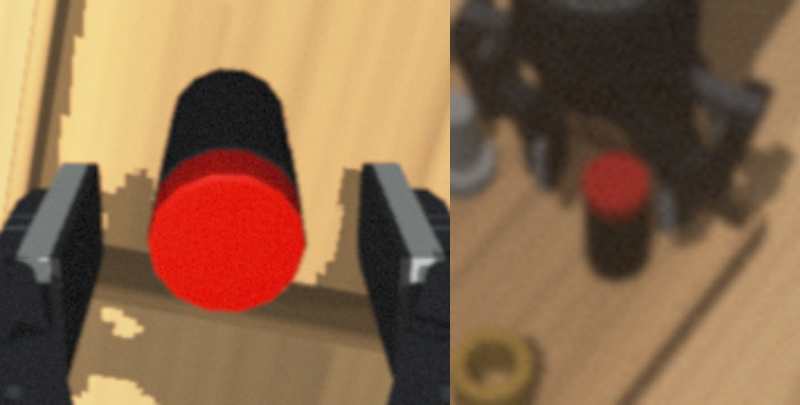

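At this opening the tips are at cap level, z≈0.055 (crop pads at (98,170) and (362,170), cap at (228,245)); the palm is still far above. Going 25 mm lower in small steps.

Call:
{"method": "servo_tool", "body": {
  "increments": [
    {"grip": 0.4,"x": 0,"y": 0,"z": 5,"roll": 0},
    {"grip": 0.4,"x": 0,"y": 0,"z": 5,"roll": 0},
    {"grip": 0.4,"x": 0,"y": 0,"z": 0,"roll": 0}
  ]
}}

```text
clock: 6.13
tcp_pos: [0.4983, 0.1126, 0.0006]
orientation: [-0.0, 0.634, 0.773, -0.0]
wrist_force: [0.2, 0.8, 0.7]
finger_gap: 0.0515
grip_force: 0.0
```

Call:
{"method": "servo_tool", "body": {
  "increments": [
    {"grip": 0.4,"x": 0,"y": 0,"z": 5,"roll": 0},
    {"grip": 0.4,"x": 0,"y": 0,"z": 5,"roll": 0},
    {"grip": 0.4,"x": 0,"y": 0,"z": 4,"roll": 0},
    {"grip": 0.4,"x": 0,"y": 0,"z": 0,"roll": 0}
  ]
}}

```text
clock: 6.47
tcp_pos: [0.4982, 0.1125, -0.0135]
orientation: [-0.001, 0.634, 0.773, -0.001]
wrist_force: [0.1, 0.4, 1.2]
finger_gap: 0.0515
grip_force: 0.0
```

Call:
{"method": "servo_tool", "body": {
  "increments": [
    {"grip": 0.8,"x": 0,"y": 0,"z": 0,"roll": 0},
    {"grip": 0.8,"x": 0,"y": 0,"z": 0,"roll": 0},
    {"grip": 0.8,"x": 0,"y": 0,"z": 0,"roll": 0},
    {"grip": 0.8,"x": 0,"y": 0,"z": 0,"roll": 0},
    {"grip": 0.8,"x": 0,"y": 0,"z": 0,"roll": 0}
  ]
}}

```text
clock: 6.88
tcp_pos: [0.4991, 0.1126, -0.0123]
orientation: [0.0, 0.634, 0.773, 0.0]
wrist_force: [-0.2, -1.3, -0.4]
finger_gap: 0.0289
grip_force: 59.1
```

Gripped: gap 28.9 mm, 59 N. Now lifting, and meanwhile locating the stud in the stored wrist pictures.

Call:
{"method": "servo_tool", "body": {
  "increments": [
    {"grip": 0.8,"x": 0,"y": 0,"z": -10,"roll": 0},
    {"grip": 0.8,"x": 0,"y": 0,"z": -20,"roll": 0},
    {"grip": 0.8,"x": 0,"y": 0,"z": -25,"roll": 0},
    {"grip": 0.8,"x": 0,"y": 0,"z": -25,"roll": 0},
    {"grip": 0.8,"x": 0,"y": 0,"z": -25,"roll": 0}
  ]
}}

```text
clock: 7.3
tcp_pos: [0.4987, 0.1126, 0.0944]
orientation: [0.0, 0.634, 0.773, -0.0]
wrist_force: [0.7, 0.5, -1.3]
finger_gap: 0.0286
grip_force: 59.2
```

Run:
```python
from h import *
s,im=snap("wrist","w9");P=pose("wrist",s);go([.486,-.1875,.0875],s)
r=red(im);zt=s["tcp_pos"][2]+.0175+.062
X=atz(P,*r[0][1],zt);print(r,X,"cap in tool mm",head(s).T@(X-s["tcp_pos"])*1000)
a=cv2.imread("pics/w1.png");b=cv2.imread("pics/w2.png")
A=cv2.resize(a[250:400,280:440],(400,375),interpolation=cv2.INTER_CUBIC);B=cv2.resize(b[320:440,240:400],(400,300),interpolation=cv2.INTER_CUBIC)
B=cv2.copyMakeBorder(B,0,75,0,0,0)
cv2.imwrite("pics/c9.png",np.hstack([A,B]))
```

```text
tool mm [-291.8  -71.1    6.9] tcp [0.4987 0.1126 0.0944] F [ 0.7  0.5 -1.3] gap 0.0286 t 7.3
[([281, 312, 83, 84, 5518], [322.1, 353.7])] [0.49917208 0.11459413 0.17385913] cap in tool mm [  1.86097342   0.81481098 -79.50009164]
```

View pics/c9.png

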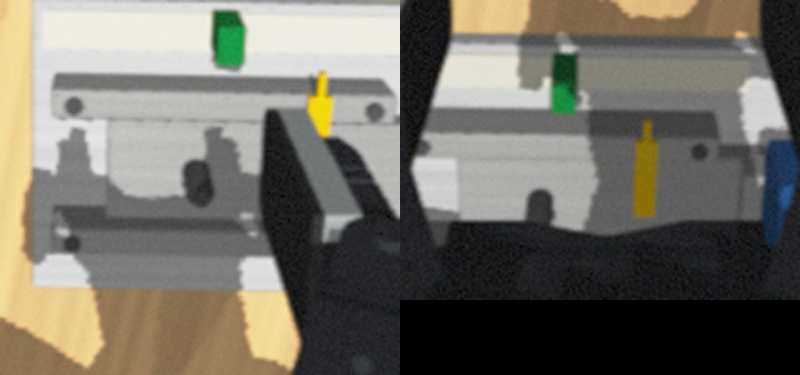

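Run:
```python
from h import *
import numpy as np
# w1/w2 poses
s=dict(tcp_pos=np.array([.4241,-.0783,.1915]),orientation=[0,.633,.774,.001]);s2=dict(tcp_pos=np.array([.4734,.0441,.1913]),orientation=[0,.634,.774,.001])
P=pose("wrist",s);P2=pose("wrist",s2)
f=lambda x,y:(280+x/2.5,250+y/2.5); g=lambda x,y:(240+(x-400)/2.5,320+y/2.5)
R=head(s)
L=lambda X:(R.T@(X-np.array([.486,-.1875,X[2]]))*1000).round(1)
for n,p,z in(("top",f(201,195),.052),("foot",f(194,168),.028),("ptr",f(322,73),.039),("idx top",f(230,47),.036),("idx top front L",f(218,67),.036),("R",f(244,66),.036)):
  X=atz(P,*p,z);print(n,X.round(4),L(X))
for n,p,z in(("ptr",g(647,121),.039),("idx top",g(564,99),.036)):
  X=atz(P2,*p,z);print("w2",n,X.round(4),L(X))
print(tri((P,*f(230,47)),(P2,*g(564,99))),tri((P,*f(322,73)),(P2,*g(647,121))))
```

```text
top [ 0.4884 -0.1855  0.052 ] [1.5 2.7 0. ]
foot [ 0.4879 -0.1861  0.028 ] [1.  2.2 0. ]
ptr [ 0.5282 -0.1261  0.039 ] [51.8 53.5  0.1]
idx top [ 0.488  -0.1234  0.036 ] [62.4 14.7  0.1]
idx top front L [ 0.4852 -0.1333  0.036 ] [53.3 10.   0.1]
R [ 0.4959 -0.1306  0.036 ] [53.8 21.   0.1]
w2 ptr [ 0.5283 -0.126   0.039 ] [51.9 53.6  0.1]
w2 idx top [ 0.4891 -0.1241  0.036 ] [61.6 15.6  0.1]
(array([ 0.48857404, -0.12369574,  0.03603983]), [np.float64(0.0005709036316553455), np.float64(0.0005709036316552812)]) (array([ 0.5283288 , -0.12626023,  0.03862213]), [np.float64(2.332751620833152e-05), np.float64(2.332751620840018e-05)])
```

Call:
{"method": "servo_tool", "body": {
  "increments": [
    {"grip": 0.8,"x": -25,"y": -6,"z": 0,"roll": 0},
    {"grip": 0.8,"x": -25,"y": -6,"z": 0,"roll": 0},
    {"grip": 0.8,"x": -25,"y": -6,"z": 0,"roll": 0},
    {"grip": 0.8,"x": -25,"y": -6,"z": 0,"roll": 0},
    {"grip": 0.8,"x": -25,"y": -6,"z": 0,"roll": 0}
  ]
}}

```text
clock: 7.77
tcp_pos: [0.4939, -0.0169, 0.0934]
orientation: [0.0, 0.634, 0.773, 0.0]
wrist_force: [0.4, 0.7, -0.9]
finger_gap: 0.029
grip_force: 59.3
```

Call:
{"method": "servo_tool", "body": {
  "increments": [
    {"grip": 0.8,"x": -25,"y": -6,"z": 0,"roll": 0},
    {"grip": 0.8,"x": -25,"y": -6,"z": 0,"roll": 0},
    {"grip": 0.8,"x": -25,"y": -6,"z": 0,"roll": 0},
    {"grip": 0.8,"x": -25,"y": -6,"z": 0,"roll": 0},
    {"grip": 0.8,"x": 0,"y": 0,"z": 0,"roll": 0}
  ]
}}

```text
clock: 8.18
tcp_pos: [0.4906, -0.1228, 0.0934]
orientation: [0.001, 0.636, 0.772, -0.0]
wrist_force: [0.3, 0.1, -0.7]
finger_gap: 0.0286
grip_force: 59.3
```

Call:
{"method": "servo_tool", "body": {
  "increments": [
    {"grip": 0.8,"x": -21,"y": -5,"z": 0,"roll": 0},
    {"grip": 0.8,"x": -21,"y": -5,"z": 0,"roll": 0},
    {"grip": 0.8,"x": -21,"y": -5,"z": 15,"roll": 0},
    {"grip": 0.8,"x": 0,"y": 0,"z": 20,"roll": 0},
    {"grip": 0.8,"x": 0,"y": 0,"z": 0,"roll": 0}
  ]
}}

```text
clock: 8.6
tcp_pos: [0.4855, -0.183, 0.0551]
orientation: [-0.002, 0.635, 0.772, -0.0]
wrist_force: [-1.1, 1.3, -1.6]
finger_gap: 0.0283
grip_force: 59.3
```

Call:
{"method": "servo_tool", "body": {
  "increments": [
    {"grip": 0.8,"x": 0,"y": 0,"z": 0,"roll": 0},
    {"grip": 0.8,"x": 0,"y": 0,"z": 0,"roll": 0}
  ]
}}

```text
clock: 8.77
tcp_pos: [0.4876, -0.1827, 0.0584]
orientation: [0.0, 0.634, 0.773, 0.0]
wrist_force: [-0.2, -0.5, 0.2]
finger_gap: 0.0286
grip_force: 59.3
```

Run:
```python
from h import *
s,b=snap("side","s10");_,a=snap("scene","a10");s,w=snap("wrist","w10");go([.4884,-.1878,.045],s)
P,Q=pose("scene"),pose("side")
r1=red(a);r2=red(b);print(r1,r2)
W=pose("wrist",s);rw=red(w);z=s["tcp_pos"][2]+.0795;X=atz(W,*rw[0][1],z);print("cap wrist",X)
print("stud scene",proj(P,[.4882,-.1868,.052]),"side",proj(Q,[.4882,-.1868,.052]))
A=cv2.resize(a[230:300,220:300],(400,350),interpolation=cv2.INTER_CUBIC);B=cv2.resize(b[160:230,330:410],(400,350),interpolation=cv2.INTER_CUBIC)
cv2.imwrite("pics/c10.png",np.hstack([A,B])[:,:,::-1])
```

```text
tool mm [-4.8 -0.9 13.8] tcp [ 0.4883 -0.1829  0.0588] F [ 0.   1.1 -0.9] gap 0.0292 t 8.8667
[([250, 233, 8, 9, 60], [253.3, 237.2])] [([372, 167, 10, 9, 64], [376.5, 171.1])]
cap wrist [ 0.48860851 -0.18086579  0.13834607]
stud scene [256.39554171 264.30300769] side [373.08454408 196.56062844]
```

View pics/c10.png

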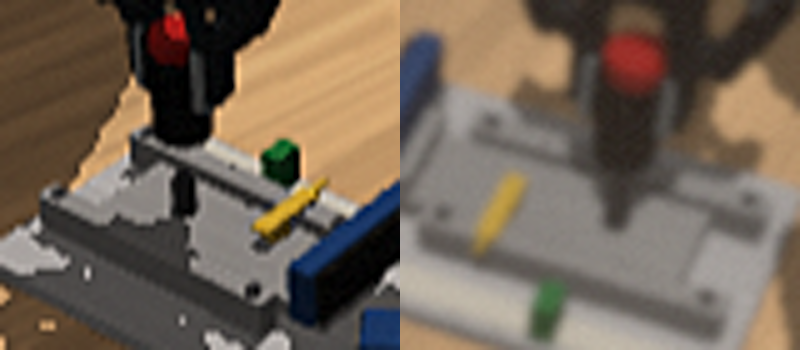

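Run:
```python
from h import *
P,Q=pose("scene"),pose("side");R=head(env.get_state())
k=tri((P,256.4,257),(Q,374.5,191.6));f=tri((P,257,271.8),(Q,373.3,204.6))
print(k,f,"knob->stud tool mm",(R.T@(f[0]-k[0])*1000).round(1))
# fixed-z readings
for z in(.0763,):print(atz(P,256.4,257,z),atz(Q,374.5,191.6,z))
for z in(.028,):print(atz(P,257,271.8,z),atz(Q,373.3,204.6,z))
c=tri((P,253.3,237.2),(Q,376.5,171.1));print("cap",c)
go([.4884,-.1878,.03])
```

```text
(array([ 0.48560642, -0.18379081,  0.0720286 ]), [np.float64(0.00032431614399283404), np.float64(0.00032431614399292766)]) (array([ 0.48548957, -0.18594557,  0.02672515]), [np.float64(0.001255857245738507), np.float64(0.0012558572457385397)]) knob->stud tool mm [-2.  -0.6 45.3]
[ 0.49086678 -0.18723366  0.0763    ] [ 0.48371947 -0.18006748  0.0763    ]
[ 0.48816786 -0.18643908  0.028     ] [ 0.48424236 -0.1859219   0.028     ]
cap (array([ 0.48707672, -0.18723475,  0.13274132]), [np.float64(0.0023214171358060406), np.float64(0.002321417135806131)])
tool mm [-4.7 -1.  28.8] tcp [ 0.4884 -0.183   0.0588] F [ 0.2 -0.5 -0.6] gap 0.0289 t 8.9167
```

Call:
{"method": "servo_tool", "body": {
  "increments": [
    {"grip": 0.8,"x": -3.5,"y": -0.5,"z": 0,"roll": 0},
    {"grip": 0.8,"x": 0,"y": 0,"z": 8,"roll": 0},
    {"grip": 0.8,"x": 0,"y": 0,"z": 8,"roll": 0},
    {"grip": 0.8,"x": 0,"y": 0,"z": 0,"roll": 0},
    {"grip": 0.8,"x": 0,"y": 0,"z": 0,"roll": 0}
  ]
}}

```text
clock: 9.33
tcp_pos: [0.4868, -0.1863, 0.0405]
orientation: [-0.001, 0.634, 0.773, -0.0]
wrist_force: [-0.3, 1.0, -0.9]
finger_gap: 0.0289
grip_force: 59.3
```

Run:
```python
from h import *
go([.4882,-.1872,.0105]);s,w=snap("wrist","w11");W=pose("wrist",s);X=atz(W,*red(w)[0][1],s["tcp_pos"][2]+.0795);print(X)
```

```text
tool mm [-1.2  1.2 30. ] tcp [ 0.4868 -0.1863  0.0405] F [-0.3  1.  -0.9] gap 0.0289 t 9.3333
[ 0.48735094 -0.1844059   0.12004526]
```

Call:
{"method": "servo_tool", "body": {
  "increments": [
    {"grip": 0.8,"x": -0.5,"y": 0.5,"z": 5,"roll": 0},
    {"grip": 0.8,"x": 0,"y": 0,"z": 3,"roll": 0},
    {"grip": 0.8,"x": 0,"y": 0,"z": 0,"roll": 0}
  ]
}}

```text
clock: 9.63
tcp_pos: [0.4879, -0.187, 0.0328]
orientation: [-0.001, 0.634, 0.773, -0.0]
wrist_force: [-1.0, -1.0, -1.0]
finger_gap: 0.0287
grip_force: 59.3
```

Call:
{"method": "servo_tool", "body": {
  "increments": [
    {"grip": 0.8,"x": 0,"y": 0,"z": 3,"roll": 0},
    {"grip": 0.8,"x": 0,"y": 0,"z": 0,"roll": 0}
  ]
}}

```text
clock: 9.8
tcp_pos: [0.4881, -0.1871, 0.0301]
orientation: [-0.0, 0.634, 0.773, -0.0]
wrist_force: [0.3, -0.4, -1.7]
finger_gap: 0.029
grip_force: 59.3
```

No contact force with the underside below the stud's top: the socket is over the stud. Continuing down.

Call:
{"method": "servo_tool", "body": {
  "increments": [
    {"grip": 0.8,"x": 0,"y": 0,"z": 4,"roll": 0},
    {"grip": 0.8,"x": 0,"y": 0,"z": 4,"roll": 0},
    {"grip": 0.8,"x": 0,"y": 0,"z": 0,"roll": 0}
  ]
}}

```text
clock: 10.05
tcp_pos: [0.4878, -0.1869, 0.0217]
orientation: [-0.001, 0.634, 0.773, -0.0]
wrist_force: [-0.4, 0.2, -0.9]
finger_gap: 0.0289
grip_force: 59.3
```

Call:
{"method": "servo_tool", "body": {
  "increments": [
    {"grip": 0.8,"x": 0,"y": 0,"z": 4,"roll": 0},
    {"grip": 0.8,"x": 0,"y": 0,"z": 4,"roll": 0},
    {"grip": 0.8,"x": 0,"y": 0,"z": 0,"roll": 0}
  ]
}}

```text
clock: 10.3
tcp_pos: [0.4878, -0.187, 0.0137]
orientation: [-0.001, 0.634, 0.773, -0.0]
wrist_force: [-1.3, 0.0, -0.7]
finger_gap: 0.0286
grip_force: 59.3
```

Call:
{"method": "servo_tool", "body": {
  "increments": [
    {"grip": 0.8,"x": 0,"y": 0,"z": 2,"roll": 0},
    {"grip": 0.8,"x": 0,"y": 0,"z": 0,"roll": 0}
  ]
}}

```text
clock: 10.47
tcp_pos: [0.4882, -0.1872, 0.0123]
orientation: [-0.0, 0.634, 0.773, -0.0]
wrist_force: [-0.3, -0.7, -0.4]
finger_gap: 0.0287
grip_force: 59.3
```

Call:
{"method": "servo_tool", "body": {
  "increments": [
    {"grip": 0.8,"x": 0,"y": 0,"z": 1.5,"roll": 0},
    {"grip": 0.8,"x": 0,"y": 0,"z": 0,"roll": 0}
  ]
}}

```text
clock: 10.63
tcp_pos: [0.4883, -0.1872, 0.011]
orientation: [0.0, 0.634, 0.773, -0.0]
wrist_force: [-0.7, -0.0, -1.1]
finger_gap: 0.0286
grip_force: 59.3
```

Call:
{"method": "servo_tool", "body": {
  "increments": [
    {"grip": 0.8,"x": 0,"y": 0,"z": 1,"roll": 0},
    {"grip": 0.8,"x": 0,"y": 0,"z": 0,"roll": 0}
  ]
}}

```text
clock: 10.8
tcp_pos: [0.4885, -0.1874, 0.0107]
orientation: [0.0, 0.634, 0.773, -0.0]
wrist_force: [-0.8, 1.2, 4.0]
finger_gap: 0.0287
grip_force: 59.9
```

Call:
{"method": "servo_tool", "body": {
  "increments": [
    {"grip": 0.8,"x": 0,"y": 0,"z": 1,"roll": 0},
    {"grip": 0.8,"x": 0,"y": 0,"z": 0,"roll": 0}
  ]
}}

```text
clock: 10.97
tcp_pos: [0.4885, -0.1875, 0.0105]
orientation: [0.001, 0.634, 0.773, -0.0]
wrist_force: [-4.0, 1.6, 11.2]
finger_gap: 0.029
grip_force: 60.7
```

The underside met the slide at TCP z 0.0105 (predicted 0.0105) with 11 N, so the knob is fully down. Now pulling towards nest -x.

Call:
{"method": "servo_tool", "body": {
  "increments": [
    {"grip": 0.8,"x": 0,"y": -4,"z": -0.3,"roll": 0},
    {"grip": 0.8,"x": 0,"y": -8,"z": 0,"roll": 0},
    {"grip": 0.8,"x": 0.2,"y": -8,"z": 0,"roll": 0},
    {"grip": 0.8,"x": 0,"y": -8,"z": 0,"roll": 0},
    {"grip": 0.8,"x": 0,"y": 0,"z": 0,"roll": 0}
  ],
  "grip_force": 80
}}

```text
clock: 11.38
tcp_pos: [0.4624, -0.1924, 0.0106]
orientation: [0.002, 0.634, 0.773, 0.002]
wrist_force: [3.8, 4.4, 3.2]
finger_gap: 0.028
grip_force: 79.2
```

```bash
cat >> h.py <<'E'
def blobs(im,lo,hi,mn=25):
    m=cv2.inRange(cv2.cvtColor(im,cv2.COLOR_RGB2HSV),lo,hi);n,l,st,c=cv2.connectedComponentsWithStats(m)
    return [(st[i].tolist(),c[i].round(1).tolist()) for i in range(1,n) if st[i][4]>mn]
E
python3 - <<'E'
from h import *
s,w=snap("wrist","w12");go([.4885,-.1875,.0105],s)
W=pose("wrist",s)
print("yel",blobs(w,(20,180,80),(35,255,255)),"grn",blobs(w,(55,120,40),(75,255,255)))
print("exp ptr home",proj(W,[.5283,-.1262,.039]),"idx",proj(W,[.4886,-.1237,.036]))
cv2.imwrite("pics/w12.png",w[:,:,::-1])
E
```

```text
tool mm [-0.3 26.6  0.2] tcp [ 0.4624 -0.1924  0.0106] F [3.8 4.4 3.2] gap 0.028 t 11.3833
yel [([413, 186, 33, 109, 2095], [429.9, 247.3])] grn [([386, 142, 36, 40, 1262], [403.4, 160.6])]
exp ptr home [492.98523529 189.14729089] idx [407.66969099 165.46357556]
```

```bash
cat >> h.py <<'E'
def gauge(fn):
    s,w=snap("wrist",fn);W=pose("wrist",s);h=cv2.cvtColor(w,cv2.COLOR_RGB2HSV)
    y=cv2.inRange(h,(20,180,60),(35,255,255));g=cv2.inRange(h,(55,120,90),(75,255,255))
    n,l,st,c=cv2.connectedComponentsWithStats(y);i=1+st[1:,4].argmax();r=st[i][1];rows=np.nonzero(l==i)
    u=rows[1][(rows[0]>=r+1)&(rows[0]<=r+6)].mean()
    n,l,st,c=cv2.connectedComponentsWithStats(g);j=1+st[1:,4].argmax()
    X=atz(W,u,r,.039);gl=[atz(W,q,st[j][1]+st[j][3]/2,.036) for q in (st[j][0],st[j][0]+st[j][2])]
    ex=np.array([np.cos(.19),np.sin(.19),0])
    print("tip",(u,r),"grn",st[j],"tip-left, tip-right mm",[round(float((X-q)@ex)*1000,1) for q in gl]);go(s["tcp_pos"],s)
E
python3 -c "
from h import *
gauge('w13')"
```

```text
tip (np.float64(437.2307692307692), np.int32(186)) grn [ 392  142   29   40 1017] tip-left, tip-right mm [20.4, 7.4]
tool mm [0. 0. 0.] tcp [ 0.4629 -0.1923  0.0106] F [4.3 4.5 4.5] gap 0.0286 t 11.4333
```

Run:
```python
from h import *
w=cv2.imread("pics/w13.png");cv2.imwrite("pics/c13.png",cv2.resize(w[120:420,200:540],(680,600)))
```

```text
(no output)
```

View pics/c13.png

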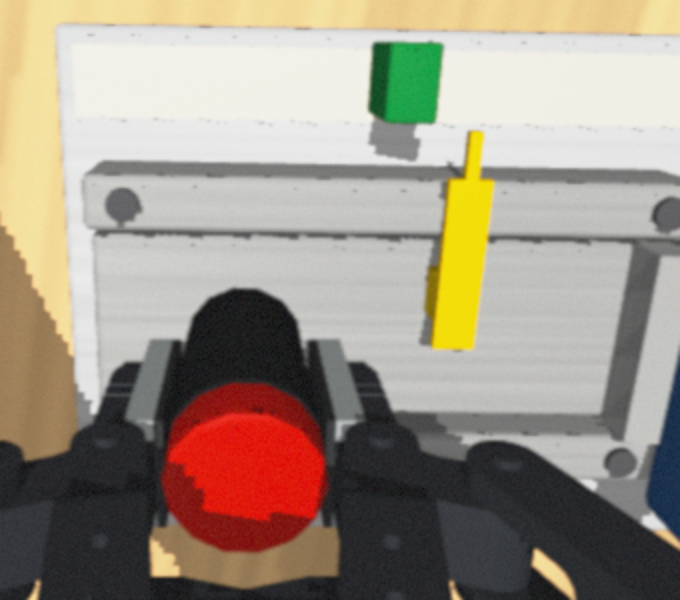

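The pictured pointer tip (474,133) lies to the right of the green block (375-441). It needs about 13.9 mm more to stand at the block's middle.

Call:
{"method": "servo_tool", "body": {
  "increments": [
    {"grip": 0.8,"x": 0,"y": -5,"z": 0,"roll": 0},
    {"grip": 0.8,"x": 0,"y": -5,"z": 0,"roll": 0},
    {"grip": 0.8,"x": 0,"y": -4,"z": 0,"roll": 0},
    {"grip": 0.8,"x": 0,"y": 0,"z": 0,"roll": 0},
    {"grip": 0.8,"x": 0,"y": 0,"z": 0,"roll": 0}
  ]
}}

```text
clock: 11.9
tcp_pos: [0.4498, -0.1947, 0.0106]
orientation: [0.002, 0.634, 0.773, 0.002]
wrist_force: [5.2, 6.0, 4.9]
finger_gap: 0.0285
grip_force: 79.1
```

```bash
python3 -c "
from h import *
gauge('w14')"
```

```text
tip (np.float64(437.15), np.int32(186)) grn [ 415  142   36   40 1035] tip-left, tip-right mm [10.0, -6.1]
tool mm [0. 0. 0.] tcp [ 0.4498 -0.1947  0.0106] F [5.2 6.  4.9] gap 0.0285 t 11.9
```

Call:
{"method": "servo_tool", "body": {
  "increments": [
    {"grip": 0.8,"x": 0.5,"y": 0,"z": 0,"roll": 0},
    {"grip": 0.8,"x": 0,"y": 0,"z": 0,"roll": 0},
    {"grip": 0.8,"x": 0,"y": 0,"z": 0,"roll": 0},
    {"grip": 0.8,"x": 0,"y": 0,"z": 0,"roll": 0},
    {"grip": 0.8,"x": 0,"y": 0,"z": 0,"roll": 0}
  ]
}}

```text
clock: 12.37
tcp_pos: [0.4501, -0.1946, 0.0106]
orientation: [0.002, 0.634, 0.773, 0.002]
wrist_force: [5.5, 3.9, 3.9]
finger_gap: 0.0288
grip_force: 79.1
```

```bash
python3 -c "
from h import *
gauge('w15')
R=env.read_camera('scene');a=cv2.imread('pics/scene0.png')[:,:,::-1]
d=cv2.absdiff(R,a).max(2)
for n,(x0,y0,x1,y1) in dict(tray=(350,200,425,255),purple=(322,238,336,268),turq=(302,205,316,232),amber=(132,268,172,320),tin=(178,330,218,372),gjar=(388,170,416,208)).items(): print(n,int((d[y0:y1,x0:x1]>50).sum()))
"
```

```text
tip (np.float64(437.15), np.int32(186)) grn [ 414  142   36   40 1035] tip-left, tip-right mm [10.5, -5.7]
tool mm [0. 0. 0.] tcp [ 0.4501 -0.1946  0.0106] F [5.5 3.9 3.9] gap 0.0288 t 12.3667
tray 0
purple 8
turq 0
amber 402
tin 194
gjar 0
```

```bash
python3 -c "
from h import *
print(env.hand_in())"
```

```text
the job is handed in; nothing more can be done
None
```

The knob is fully down on the stud, and the slide is pulled out and held against the spring with the pointer about 6 mm inside the 12 mm green block. I handed the job in at about 12.4 s; the hand-in returned no verdict, and picture changes at the amber jar and tin, which I took for arm shadow, were not checked by eye.

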